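Find and press home the proud bench dog with a straightedge

ROBOT

A 6-joint arm with a two-finger parallel gripper is mounted at the origin on a cart in front of the work surface, level with it; the furniture and walls round the work are solid. World frame = base frame: x ahead of the robot, y to its left, z up, the work surface at z = 0. Lengths are in m, angles in degrees, forces in N, time in s.
With the tool pointing down it reaches from about 0.4 to 0.825 m from the base axis. Payload 7 kg.
Tool frame: the origin (TCP) lies between the finger pads; the fingertips stand 22 mm ahead of it and the grasp point (between the pads) lies 3 mm ahead of it; z points along the fingers, y is the line along which they close (so a half turn about z gives the same grasp; the last joint's range is limited). The gripper opens to 88 mm and grips with 3 to 60 N. Pads are 19 mm wide; open, the fingers measure 130 mm over their backs; the gripper's body (78 mm by 193 mm) begins 47 mm behind the grasp point.
Start: joints at [-58.493, 20.546, 0.682, 0, -70.136, -16.507], TCP at [0.175, -0.652, 0.249] pointing down, gripper open.
Joint ranges: [-176.03, 176.03], [-82.01, 121.73], [-58.28, 71.71], [-173.87, 95.51], [-174.79, -0.11], [-173.66, 173.66]. Speed limits (degrees/s): [136.94, 136.94, 172.46, 180, 180, 180].

INTERFACE

Orientations are given as [roll, pitch, yaw] about the fixed x, y, z axes, in that order (R = Rz(yaw) Ry(pitch) Rx(roll)).
In Python, from plant import ctrl gives the robot as it stands.
- The arm moves only by the tool apply_moves, never from a script. Its argument "targets" is a list of rows, each an object with "travel": the shift along the tool's x, y, z in mm, a list of three; "roll": the turn about the tool's z in degrees; "jaw": the finger opening in mm, from 0 to 87.6. In form: [{"travel": [tx, ty, tz], "roll": roll, "jaw": jaw}, ...]. A call has 1 to 10 rows; each row shifts and turns the commanded pose from where the row before left it, along the tool's axes as they then stand; what a row does not reach is not made up. A row lasts 1/10 s, in which the tool goes at most 50 mm and 8.59 degrees, less where a joint would pass 70% of its speed; a pose out of reach is approached as far as the arm can. A call with a gripper value outside its range is refused whole. The fingers move at their own pace and stop on an object; the grip force is fixed at half the most. Time passes only in rows, so rows that do not move let the fingers close. It gives the time, the measured TCP pose, the force, the opening and the grip force at its end, in the units of the state.
- ctrl.get_obs(): the state, without advancing time (a new reading comes with each control period).
- ctrl.snapshot(name): name is "scene" or "top"; returns the picture (384x512x3 uint8, red, green, blue); there is no depth.
- ctrl.calibration(name): a dict with "K" (3x3 intrinsics, pixels), "extrinsics" (4x4, takes a point from camera to world coordinates). Camera axes: x right, y down, z forward; pixel columns grow to the right and rows downward; lengths in m; the calibration is good to about 2 mm. A picture is of the moment at which its call begins. calibration takes no time and is no camera call.
- ctrl.close_job(): hands the job in; it is judged then, once.
The state is a dict: "clock": time; "joint_pos": joint angles; "qvel": joint speeds; "tau": joint torques, N m; "tool_pos": TCP position; "orientation": TCP orientation; "force": force on the tool from outside, world axes, zero at the start; "moment": the same for the moment, N m; "opening": finger opening in m; "gripper_force": force on a finger pad.
Only numpy, scipy, OpenCV 4.12 (cv2) and the standard library are available. Lean on these libraries where they do the work, as an engineer would, in place of code of your own. Each camera call takes 0.05 s, during which the arm holds its last target. There are 200 camera calls.

TASK

One of the four bench dogs in the planing board was left standing a few millimetres proud. Lay the straightedge gently along the row of dogs, let go of it and feel for rocking by pressing its end with the hanging hole and then its plain end lightly down to the board. Then push the proud dog down until the straightedge lies flat, prove it by pressing both ends again in the same order, and leave the straightedge lying flat along the row; never press hard enough to mark the board.

Things in the scene. Friction and masses are not known exactly. Their poses are not given: they have to be found in the camera images.
- board: Wooden planing board, 100 x 360 x 36 mm, fixed on the bench top. Origin: centre of its underside; own y along its length, x across it, z up; its top face is at z = 36 mm. Along the middle of the face (own x = 0) runs a row of four round wooden bench dogs, 21 mm in diameter, in steel-rimmed 25 mm holes. More than 30 N from the straightedge marks it.
- dog_place_1 (a point): Centre of the first dog's hole at the level of the board's face, 90 mm from the board's centre towards its +y end (fixed to the board: it does not tell the dog's height). Three dogs are 1 to 2 mm below the face; one, a different one each time, stands 4 to 5.5 mm proud.
- dog_place_2 (a point): The same for the second dog, 30 mm from the board's centre towards its +y end. A dog is held by spring friction: it stays where it is left and slides down under about 15 N straight on it. Pressed through the straightedge away from the dog it takes more, up to about 24 N.
- dog_place_3 (a point): The same for the third dog, 30 mm from the board's centre towards its -y end. A dog has no stop at the face: only the straightedge, landing on the board, stops it level.
- dog_place_4 (a point): The same for the fourth dog, 90 mm from the board's centre towards its -y end.
- straightedge: Aluminium straightedge, a flat bar 30 x 300 x 10 mm, 0.24 kg, loose, first lying on the bench between robot and board. Origin: centre of its underside; own y along it, towards the end with the hanging hole (10 mm, 16 mm from the end); x across it, z up. On the proud dog it tips until one end rests on the board; pressing the upper end down takes 1 to 6 N and lifts the other.
- hole_end (a point): Middle of the straightedge's lower edge at the end with the hanging hole (own y = +150 mm, underside).
- plain_end (a point): Middle of the straightedge's lower edge at the plain end (own y = -150 mm, underside).
- tape: Yellow and black tape measure, 42 x 78 x 70 mm, standing on the bench to the right of the board; origin: centre of its underside. Not to be disturbed.
- square: Try square, 110 x 168 x 19 mm, lying on the bench to the left; origin: centre of its underside. Not to be disturbed.
- pencil: Pencil, 155 mm long, lying behind the board; origin: centre of its underside. Not to be disturbed.

How it is judged (in metres and radians):
On the way, in this order (a step that is already met when the one before it is completed fails the run):
1. the straightedge lies along the row of dogs, let go (x of straightedge in the frame of board between -0.01 and 0.01 m and y of straightedge in the frame of board between -0.028 and 0.028 m and angle between the y axis of straightedge and the y axis of board, either way round below 0.09 rad and z of straightedge in the frame of board between 0.033 and 0.048 m and contact force between the fingers and straightedge below 0.1 N and linear speed of straightedge below 0.01 m/s and contact force between straightedge and board above 0.2 N), for 0.2 s.
2. its hole end is pressed down to the board (within 2 mm, at least 2 N) while the plain end stands up more than 3 mm (x of straightedge in the frame of board between -0.01 and 0.01 m and y of straightedge in the frame of board between -0.028 and 0.028 m and angle between the y axis of straightedge and the y axis of board, either way round below 0.09 rad and z of straightedge in the frame of board above 0.033 m and contact force between the fingers and straightedge above 2 N and y of the grasp point in the frame of straightedge above 0.105 m and z of hole_end in the frame of board below 0.038 m and z of plain_end in the frame of board above 0.039 m), for 0.1 s.
3. its plain end is pressed down to the board while the hole end stands up more than 3 mm (x of straightedge in the frame of board between -0.01 and 0.01 m and y of straightedge in the frame of board between -0.028 and 0.028 m and angle between the y axis of straightedge and the y axis of board, either way round below 0.09 rad and z of straightedge in the frame of board above 0.033 m and contact force between the fingers and straightedge above 2 N and y of the grasp point in the frame of straightedge below -0.105 m and z of plain_end in the frame of board below 0.038 m and z of hole_end in the frame of board above 0.039 m), for 0.1 s.
4. the dog is down: the hole end is pressed and the straightedge does not rock (both ends within about 2 mm of the board) (x of straightedge in the frame of board between -0.01 and 0.01 m and y of straightedge in the frame of board between -0.028 and 0.028 m and angle between the y axis of straightedge and the y axis of board, either way round below 0.09 rad and z of straightedge in the frame of board above 0.033 m and contact force between the fingers and straightedge above 2 N and y of the grasp point in the frame of straightedge above 0.105 m and z of hole_end in the frame of board below 0.038 m and z of plain_end in the frame of board below 0.0382 m), for 0.1 s.
5. the plain end is pressed and the straightedge does not rock (x of straightedge in the frame of board between -0.01 and 0.01 m and y of straightedge in the frame of board between -0.028 and 0.028 m and angle between the y axis of straightedge and the y axis of board, either way round below 0.09 rad and z of straightedge in the frame of board above 0.033 m and contact force between the fingers and straightedge above 2 N and y of the grasp point in the frame of straightedge below -0.105 m and z of plain_end in the frame of board below 0.038 m and z of hole_end in the frame of board below 0.0382 m), for 0.1 s.
At the end, for the whole second after the job is handed in: The straightedge lies released and at rest on the board along the row of dogs (its middle within 10 mm of the row's line and 28 mm of the board's middle, within 5 degrees), both its ends within 2.2 mm of the board's face (x of straightedge in the frame of board between -0.01 and 0.01 m and y of straightedge in the frame of board between -0.028 and 0.028 m and angle between the y axis of straightedge and the y axis of board, either way round below 0.09 rad and z of straightedge in the frame of board above 0.033 m and contact force between the fingers and straightedge below 0.1 N and linear speed of straightedge below 0.01 m/s and z of each of hole_end, plain_end in the frame of board below 0.0382 m); the robot touches nothing.
It fails at once if the straightedge is pressed on the board with more than 30 N (contact force between straightedge and board above 30 N).
It fails at once if the tape measure, the try square or the pencil is moved by more than 20 mm (distance of any of tape, square, pencil from where it was at the start of the episode above 0.02 m).
It also fails if it takes over 67 s, if anything falls off the work surface, if the arm or the gripper's body presses on something with over 40 N, if the wrist force passes 120 N, or if a joint passes its speed limit or range.

## Working session

There is one attempt and no reset: what is moved stays moved. The work goes in short steps, Python scripts to look and compute and a tool call to move; the robot and the scene stay as the last step left them, time stands still between calls to the robot, and variables do not carry over. Pictures are saved under pics/ and viewed, at most 10 in all, crops included, and the job is handed in when it is done.

Besides the shell and the picture viewer there is one more tool, called after "Request:" by a JSON object that holds its "method" and its "body". apply_moves: Moves the arm, as the interface text tells. Its arguments: {"type":"object","properties":{"targets":{"type":"array","items":{"type":"object","properties":{"travel":{"type":"array","items":{"type":"number"}},"roll":{"type":"number"},"jaw":{"type":"number"}}}}},"required":["targets"]}

```bash
mkdir -p pics
cat > h.py <<'E'
import cv2,numpy as np
from plant import ctrl
def snap(n,f):
    im=ctrl.snapshot(n); cv2.imwrite('pics/'+f,im[:,:,::-1]); return im
def world(n,uv,z):
    c=ctrl.calibration(n);K=np.array(c['K']);T=np.array(c['extrinsics'])
    d=T[:3,:3]@np.linalg.inv(K)@np.array([uv[0],uv[1],1.]);o=T[:3,3]
    return o+d*(z-o[2])/d[2]
def proj(n,p):
    c=ctrl.calibration(n);K=np.array(c['K']);T=np.linalg.inv(np.array(c['extrinsics']))
    q=K@(T[:3,:3]@np.array(p)+T[:3,3]);return q[:2]/q[2]
E
python3 - <<'E'
from h import *
a=snap('top','t0.png');snap('scene','s0.png')
o=ctrl.get_obs();print({k:np.round(v,3) for k,v in o.items()})
for n in('top','scene'):print(ctrl.calibration(n))
E
```

```text
{'clock': np.float64(0.1), 'joint_pos': array([-5.8492e+01,  2.0589e+01,  6.4000e-01, -1.7000e-02, -7.0134e+01,
       -1.6507e+01]), 'qvel': array([ 0.005, -0.105,  0.166,  0.134, -0.052, -0.013]), 'tau': array([-1.0000e-03, -5.8416e+01,  2.9375e+01,  7.0160e+00,  1.0000e-02,
       -0.0000e+00]), 'tool_pos': array([ 0.175, -0.652,  0.248]), 'orientation': array([ 1.79915e+02, -9.00000e-03, -1.65005e+02]), 'force': array([-0.632,  1.748,  0.797]), 'moment': array([-0.017,  0.023,  0.005]), 'gripper_force': np.float64(0.0), 'opening': np.float64(0.087)}
{'K': array([[387.39842689,   0.        , 254.77844469],
       [  0.        , 387.39842689, 189.1404502 ],
       [  0.        ,   0.        ,   1.        ]]), 'extrinsics': array([[ 0.01148941, -0.98395662,  0.17803756,  0.32840863],
       [-0.99981838, -0.0085971 ,  0.01700849, -0.00986068],
       [-0.01520501, -0.17820064, -0.98387669,  1.38900158],
       [ 0.        ,  0.        ,  0.        ,  1.        ]])}
{'K': array([[353.12335178,   0.        , 250.48452631],
       [  0.        , 353.12335178, 192.16080658],
       [  0.        ,   0.        ,   1.        ]]), 'extrinsics': array([[-0.61429064, -0.38103842,  0.69098244, -0.17929693],
       [-0.789043  ,  0.28815822, -0.54256426,  0.60599486],
       [ 0.00762555, -0.87850701, -0.47766859,  0.56666068],
       [ 0.        ,  0.        ,  0.        ,  1.        ]])}
```

View pics/t0.png

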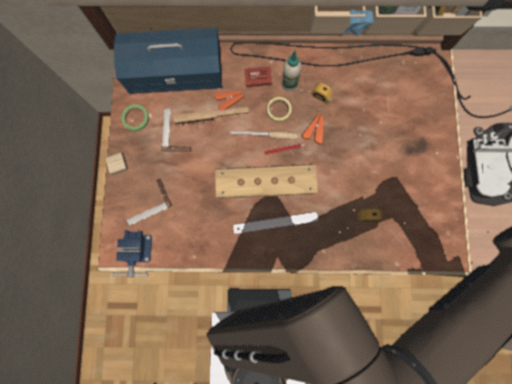

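View pics/s0.png

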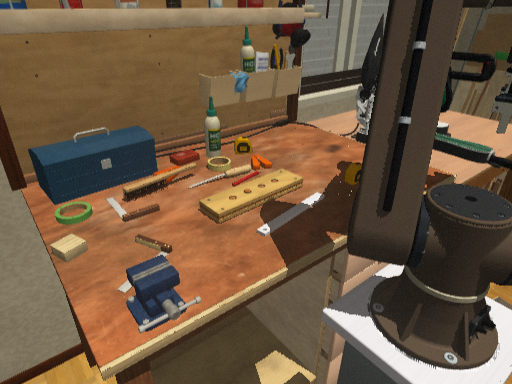

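Run:
```python
import cv2
a=cv2.imread('pics/t0.png')[155:240,205:330]
cv2.imwrite('pics/t0c.png',cv2.resize(a,None,fx=6,fy=6,interpolation=cv2.INTER_CUBIC))
```

```text
(no output)
```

View pics/t0c.png

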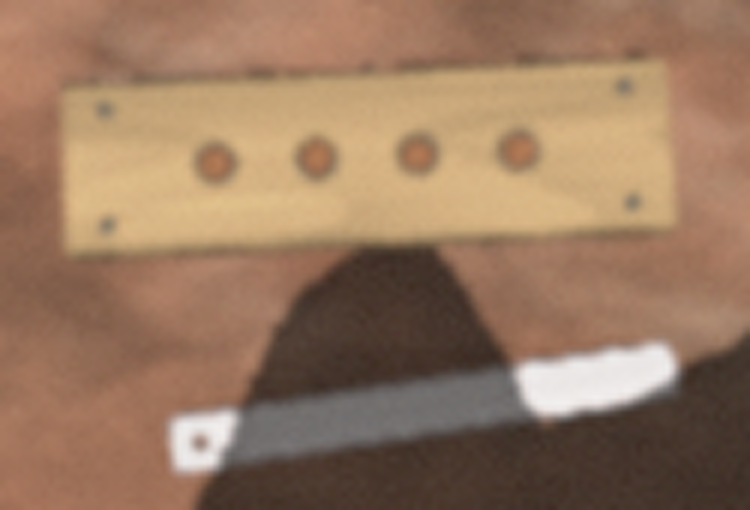

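Run:
```python
from h import *
g=lambda u,v,z:world('top',(205+u/6-.42,155+v/6-.42),z)
D=np.array([g(*p,.036) for p in((215,162),(316,158),(418,154),(519,151))])
print(D.round(4)); d=D[0]-D[3]; print('row',D.mean(0).round(4),np.degrees(np.arctan2(d[1],d[0])),np.linalg.norm(d))
L=(g(168,418,.01)+g(177,472,.01))/2;R=g(676,367,.01);H=g(200,442,.01)
print('L',L,'R',R,'H',H); d=L-R;print('bar',(L+R)/2,np.degrees(np.arctan2(d[1],d[0])),np.linalg.norm(d), np.linalg.norm(L-H))
Bc=[g(*p,.036) for p in((62,87),(668,60),(678,226),(67,255))];print('bd',np.mean(Bc,0))
for n,p in(('tape',(370,214)),('sq',(165,205)),('pencil',(283,149))):print(n,world('top',p,.01))
```

```text
[[ 0.6002  0.0651  0.036 ]
 [ 0.6031  0.0051  0.036 ]
 [ 0.606  -0.0554  0.036 ]
 [ 0.6084 -0.1153  0.036 ]]
row [ 0.6044 -0.0252  0.036 ] 92.5956978890895 0.1805696952250171
L [0.43422404 0.08859992 0.01      ] R [ 0.48351049 -0.20983112  0.01      ] H [0.43613231 0.07232134 0.01      ]
bar [ 0.45886726 -0.0606156   0.01      ] 99.37785798368246 0.30247353105389785 0.01639004862325843
bd [ 0.60429811 -0.02604896  0.036     ]
tape [ 0.49159059 -0.39730449  0.01      ]
sq [0.51703208 0.33691348 0.01      ]
pencil [ 0.72908501 -0.08824229  0.01      ]
```

Request:
{"method": "apply_moves", "body": {"targets": [{"travel": [-28.5,33.2,0],"roll": 0,"jaw": 87},{"travel": [-28.5,33.2,0],"roll": 0,"jaw": 87},{"travel": [-28.5,33.2,0],"roll": 0,"jaw": 87},{"travel": [-28.5,33.2,0],"roll": 0,"jaw": 87},{"travel": [-28.5,33.2,0],"roll": 0,"jaw": 87},{"travel": [-28.5,33.2,0],"roll": 0,"jaw": 87},{"travel": [-28.5,33.2,0],"roll": 0,"jaw": 87},{"travel": [-28.5,33.2,0],"roll": 0,"jaw": 87},{"travel": [-28.5,33.2,0],"roll": 0,"jaw": 87},{"travel": [-28.5,33.2,0],"roll": 0,"jaw": 87}]}}

```text
clock: 1.1
tool_pos: [0.3642, -0.2558, 0.2486]
orientation: [180.0, 0.0, -165.0]
force: [1.1, -0.3, -0.6]
opening: 0.0869
gripper_force: 0.0
```

Request:
{"method": "apply_moves", "body": {"targets": [{"travel": [-28.5,33.2,0],"roll": 0,"jaw": 87},{"travel": [-28.5,33.2,0],"roll": 0,"jaw": 87},{"travel": [-28.5,33.2,0],"roll": 0,"jaw": 87},{"travel": [-28.5,33.2,0],"roll": 0,"jaw": 87},{"travel": [-28.5,33.2,0],"roll": 0,"jaw": 87}]}}

```text
clock: 1.6
tool_pos: [0.4589, -0.0585, 0.2486]
orientation: [180.0, 0.0, -165.0]
force: [0.9, -1.1, -0.6]
opening: 0.0867
gripper_force: 0.0
```

Request:
{"method": "apply_moves", "body": {"targets": [{"travel": [0,0,14],"roll": -8.44,"jaw": 87},{"travel": [0,0,14],"roll": -8.44,"jaw": 87},{"travel": [0,0,14],"roll": -8.44,"jaw": 87},{"travel": [0,0,14],"roll": -8.44,"jaw": 87},{"travel": [0,0,14],"roll": -8.44,"jaw": 87},{"travel": [0,0,14],"roll": -8.44,"jaw": 87},{"travel": [0,0,14],"roll": -8.44,"jaw": 87},{"travel": [0,0,14],"roll": -8.44,"jaw": 87},{"travel": [0,0,14],"roll": -8.44,"jaw": 87},{"travel": [0,0,14],"roll": -8.44,"jaw": 87}]}}

```text
clock: 2.6
tool_pos: [0.4585, -0.0603, 0.1079]
orientation: [180.0, 0.0, -80.3]
force: [-0.3, -0.7, 0.4]
opening: 0.0872
gripper_force: 0.0
```

```bash
cat > st.py <<'E'
from h import *
def st():
    o=ctrl.get_obs();print(round(float(o['clock']),2),(o['tool_pos']*1000).round(1),o['orientation'].round(2),'F',o['force'].round(2),'op',round(float(o['opening'])*1000,1));return o
def go(x,y,yaw=None):
    "tool-frame shift to a world xy (m)"
    o=st();th=np.radians(o['orientation'][2]);d=np.array([x,y])-o['tool_pos'][:2]
    print('travel mm',np.round(1000*np.array([d@[np.cos(th),np.sin(th)],d@[np.sin(th),-np.cos(th)]]),1), 'roll',None if yaw is None else round(-(yaw-o['orientation'][2]),2))
E
python3 - <<'E'
from st import *
go(.4589,-.0606,-80.6)
a=snap('scene','s1.png')
cv2.imwrite('pics/s1c.png',cv2.resize(a[130:280,180:380,::-1],None,fx=4,fy=4,interpolation=cv2.INTER_CUBIC))
E
```

```text
2.6 [458.5 -60.3 107.9] [179.98   0.   -80.25] F [-0.33 -0.69  0.43] op 87.2
travel mm [ 0.3 -0.4] roll 0.35
```

View pics/s1c.png

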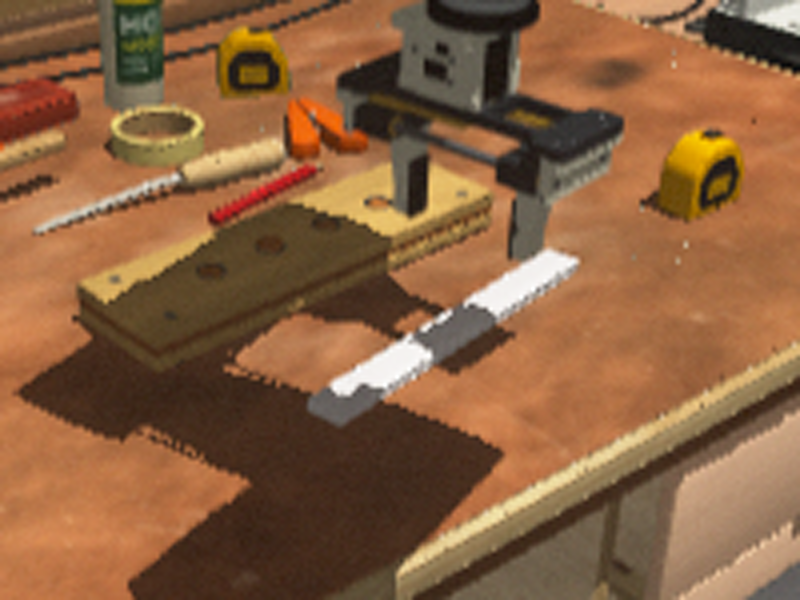

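Request:
{"method": "apply_moves", "body": {"targets": [{"travel": [0,0,20],"roll": 0.35,"jaw": 87},{"travel": [0,0,20],"roll": 0,"jaw": 87},{"travel": [0,0,20],"roll": 0,"jaw": 87},{"travel": [0,0,15],"roll": 0,"jaw": 87},{"travel": [0,0,7],"roll": 0,"jaw": 87},{"travel": [0,0,0],"roll": 0,"jaw": 60},{"travel": [0,0,0],"roll": 0,"jaw": 40},{"travel": [0,0,0],"roll": 0,"jaw": 28},{"travel": [0,0,0],"roll": 0,"jaw": 25},{"travel": [0,0,0],"roll": 0,"jaw": 25}]}}

```text
clock: 3.65
tool_pos: [0.459, -0.0602, 0.0271]
orientation: [-179.9, 0.0, -81.0]
force: [0.2, -0.1, -1.0]
opening: 0.0529
gripper_force: 0.0
```

Request:
{"method": "apply_moves", "body": {"targets": [{"travel": [0,0,0],"roll": 0,"jaw": 25},{"travel": [0,0,0],"roll": 0,"jaw": 25},{"travel": [0,0,0],"roll": 0,"jaw": 25}]}}

```text
clock: 3.95
tool_pos: [0.459, -0.0602, 0.0267]
orientation: [-180.0, 0.0, -80.9]
force: [0.7, 1.0, 0.6]
opening: 0.0295
gripper_force: 30.1
```

Request:
{"method": "apply_moves", "body": {"targets": [{"travel": [0,0,-10],"roll": 0,"jaw": 25},{"travel": [0,0,-20],"roll": 0,"jaw": 25},{"travel": [0,0,-25],"roll": 0,"jaw": 25},{"travel": [0,0,-15],"roll": 3.3,"jaw": 25},{"travel": [0,0,0],"roll": 3.2,"jaw": 25},{"travel": [0,0,0],"roll": 0,"jaw": 25}]}}

```text
clock: 4.55
tool_pos: [0.4586, -0.0603, 0.0975]
orientation: [-179.9, 0.0, -87.5]
force: [-0.2, -0.5, -2.7]
opening: 0.0291
gripper_force: 30.0
```

Run:
```python
from st import *
go(.6044,-.0255,-87.4)
```

```text
4.55 [458.6 -60.3  97.5] [-1.7994e+02  3.0000e-02 -8.7510e+01] F [-0.19 -0.49 -2.75] op 29.1
travel mm [ -28.4 -147.1] roll -0.11
```

Request:
{"method": "apply_moves", "body": {"targets": [{"travel": [-4,-21,0],"roll": 0,"jaw": 25},{"travel": [-4,-21,0],"roll": 0,"jaw": 25},{"travel": [-4,-21,0],"roll": 0,"jaw": 25},{"travel": [-4,-21,0],"roll": 0,"jaw": 25},{"travel": [-4,-21,0],"roll": 0,"jaw": 25},{"travel": [-4,-21,0],"roll": 0,"jaw": 25},{"travel": [-4.4,-21.1,0],"roll": 0,"jaw": 25},{"travel": [0,0,0],"roll": 0,"jaw": 25},{"travel": [0,0,0],"roll": 0,"jaw": 25}]}}

```text
clock: 5.45
tool_pos: [0.6036, -0.0255, 0.0956]
orientation: [179.9, -0.0, -87.4]
force: [0.0, 0.0, -1.7]
opening: 0.0293
gripper_force: 30.0
```

Run:
```python
from st import *
go(.6044,-.0255,-87.4)
a=snap('top','t1.png'); b=snap('scene','s2.png')
A=cv2.resize(a[155:240,205:330,::-1],(750,510),interpolation=cv2.INTER_CUBIC)
cv2.imwrite('pics/t1c.png',A)
cv2.imwrite('pics/s2c.png',cv2.resize(b[150:250,180:320,::-1],None,fx=5.5,fy=5.5,interpolation=cv2.INTER_CUBIC))
```

```text
5.45 [603.6 -25.5  95.6] [ 1.7986e+02 -1.0000e-02 -8.7400e+01] F [ 0.04  0.01 -1.68] op 29.3
travel mm [ 0.1 -0.8] roll 0.0
```

View pics/t1c.png

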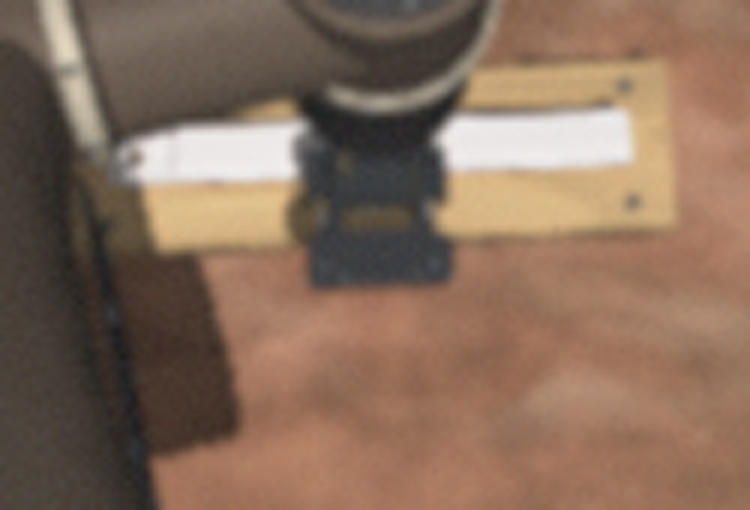

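Run:
```python
from st import *
g=lambda u,v,z:world('top',(205+u/6-.42,155+v/6-.42),z)
R=g(632,136,.079);H=g(133,158,.079);d=H-R
print(R,H,np.linalg.norm(d),np.degrees(np.arctan2(d[1],d[0])), 'centre',R+d/np.linalg.norm(d)*.15)
```

```text
[ 0.60880236 -0.17688586  0.079     ] [0.59349184 0.10994985 0.079     ] 0.2872440369755278 93.05539602005229 centre [ 0.60080714 -0.02709909  0.079     ]
```

View pics/s2c.png

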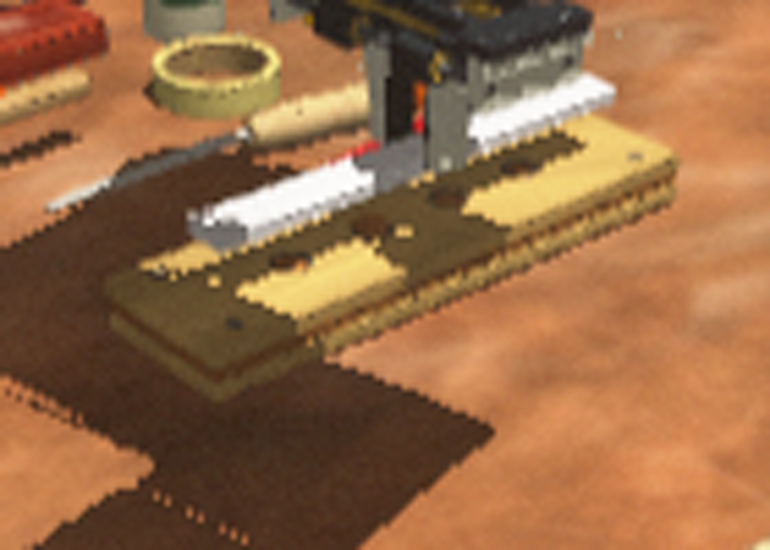

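Request:
{"method": "apply_moves", "body": {"targets": [{"travel": [0,-2,5],"roll": 0,"jaw": 25},{"travel": [0,0,8],"roll": 0,"jaw": 25},{"travel": [0,0,8],"roll": 0,"jaw": 25},{"travel": [0,0,4],"roll": 0,"jaw": 25},{"travel": [0,0,0],"roll": 0,"jaw": 25},{"travel": [0,0,0],"roll": 0,"jaw": 25}]}}

```text
clock: 6.15
tool_pos: [0.6064, -0.0254, 0.0714]
orientation: [180.0, -0.0, -87.4]
force: [0.2, -0.4, -2.9]
opening: 0.0293
gripper_force: 30.0
```

Request:
{"method": "apply_moves", "body": {"targets": [{"travel": [0,0,1],"roll": 0,"jaw": 25},{"travel": [0,0,0],"roll": 0,"jaw": 25}]}}

```text
clock: 6.35
tool_pos: [0.6065, -0.0253, 0.0707]
orientation: [-180.0, 0.0, -87.4]
force: [-0.6, 0.0, -1.9]
opening: 0.0294
gripper_force: 30.0
```

Request:
{"method": "apply_moves", "body": {"targets": [{"travel": [0,0,0.7],"roll": 0,"jaw": 25},{"travel": [0,0,0],"roll": 0,"jaw": 25}]}}

```text
clock: 6.55
tool_pos: [0.6064, -0.0253, 0.07]
orientation: [-180.0, 0.0, -87.5]
force: [-0.1, 0.9, -2.3]
opening: 0.0293
gripper_force: 30.0
```

Request:
{"method": "apply_moves", "body": {"targets": [{"travel": [0,0,0.7],"roll": 0,"jaw": 25},{"travel": [0,0,0],"roll": 0,"jaw": 25}]}}

```text
clock: 6.75
tool_pos: [0.6063, -0.0253, 0.0691]
orientation: [180.0, -0.0, -87.5]
force: [-0.8, 0.9, -1.8]
opening: 0.0294
gripper_force: 30.0
```

Request:
{"method": "apply_moves", "body": {"targets": [{"travel": [0,0,0.7],"roll": 0,"jaw": 25},{"travel": [0,0,0],"roll": 0,"jaw": 25}]}}

```text
clock: 6.95
tool_pos: [0.6064, -0.0253, 0.0684]
orientation: [180.0, -0.0, -87.4]
force: [0.5, 0.7, -2.5]
opening: 0.0293
gripper_force: 30.0
```

Request:
{"method": "apply_moves", "body": {"targets": [{"travel": [0,0,0.5],"roll": 0,"jaw": 25},{"travel": [0,0,0],"roll": 0,"jaw": 25}]}}

```text
clock: 7.15
tool_pos: [0.6064, -0.0253, 0.0679]
orientation: [180.0, 0.0, -87.5]
force: [-0.5, -0.2, -2.5]
opening: 0.0293
gripper_force: 30.0
```

Request:
{"method": "apply_moves", "body": {"targets": [{"travel": [0,0,0.5],"roll": 0,"jaw": 25},{"travel": [0,0,0],"roll": 0,"jaw": 25}]}}

```text
clock: 7.35
tool_pos: [0.6064, -0.0253, 0.0674]
orientation: [180.0, 0.0, -87.5]
force: [0.7, 0.0, -2.1]
opening: 0.029
gripper_force: 30.0
```

Request:
{"method": "apply_moves", "body": {"targets": [{"travel": [0,0,0],"roll": 0,"jaw": 30},{"travel": [0,0,0],"roll": 0,"jaw": 33},{"travel": [0,0,0],"roll": 0,"jaw": 40},{"travel": [0,0,0],"roll": 0,"jaw": 55},{"travel": [0,0,0],"roll": 0,"jaw": 60},{"travel": [0,0,0],"roll": 0,"jaw": 60},{"travel": [0,0,-5],"roll": 0,"jaw": 60},{"travel": [0,0,-15],"roll": 0,"jaw": 60},{"travel": [0,0,-20],"roll": 0,"jaw": 40},{"travel": [0,0,-20],"roll": 0,"jaw": 20}]}}

```text
clock: 8.35
tool_pos: [0.6063, -0.0254, 0.1283]
orientation: [180.0, -0.0, -87.4]
force: [0.4, -0.0, 0.2]
opening: 0.049
gripper_force: 0.0
```

Run:
```python
from st import *
st()
a=snap('top','t2.png'); b=snap('scene','s3.png')
A=cv2.resize(a[155:215,205:330,::-1],(700,336),interpolation=cv2.INTER_CUBIC)
B=cv2.resize(b[155:225,190:315,::-1],(700,392),interpolation=cv2.INTER_CUBIC)[:264]
B=cv2.resize(b[160:222,180:320,::-1],(600,264),interpolation=cv2.INTER_CUBIC)
C=np.zeros((600,700,3),np.uint8);C[:336]=A;C[336:,:600]=B
cv2.imwrite('pics/c2.png',C)
```

```text
8.35 [606.3 -25.4 128.3] [ 1.7998e+02 -1.0000e-02 -8.7450e+01] F [ 0.4  -0.02  0.24] op 49.0
```

View pics/c2.png

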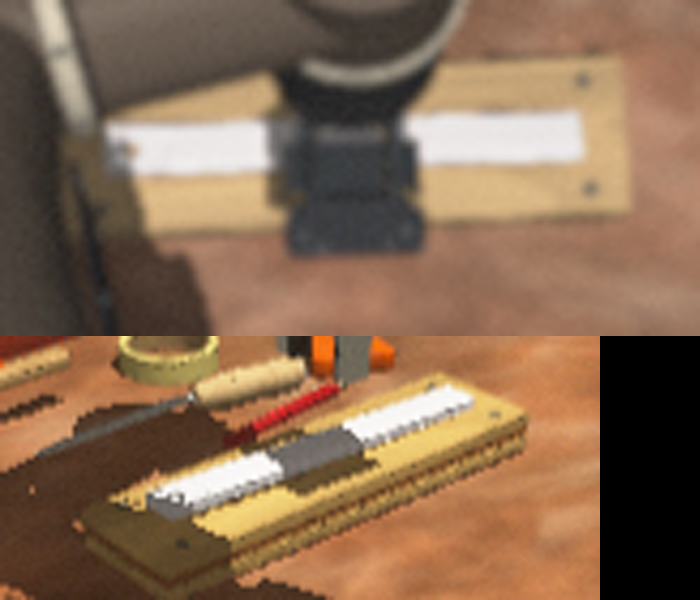

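Run:
```python
from st import *
g=lambda u,v,z:world('top',(205+u/5.6-.42,155+v/5.6-.42),z)
R=g(583,136,.048);L=g(107,147,.048);H=g(125,149,.048);d=H-R
print(R,L,H,np.linalg.norm(L-R),np.degrees(np.arctan2(d[1],d[0])), 'centre',(R+L)/2)
go(*(H+(R-H)*9/284)[:2],-87.4)
```

```text
[ 0.60956437 -0.17644131  0.048     ] [0.59997437 0.1236252  0.048     ] [0.598782   0.11221316 0.048     ] 0.3002197156030583 92.13922504924257 centre [ 0.60476937 -0.02640805  0.048     ]
8.45 [608.3 -25.1 130.9] [-1.797e+02  2.000e-02 -8.742e+01] F [ 0.75 -0.2   0.61] op 41.4
travel mm [-128.4    3.4] roll -0.02
```

Request:
{"method": "apply_moves", "body": {"targets": [{"travel": [-41,0,0],"roll": 0,"jaw": 0},{"travel": [-41,0,0],"roll": 0,"jaw": 0},{"travel": [-41,0,10],"roll": 0,"jaw": 0},{"travel": [0,0,15],"roll": 0,"jaw": 0},{"travel": [0,0,15],"roll": 0,"jaw": 0},{"travel": [0,0,5],"roll": 0,"jaw": 0},{"travel": [0,0,0],"roll": 0,"jaw": 0},{"travel": [0,0,0],"roll": 0,"jaw": 0}]}}

```text
clock: 9.25
tool_pos: [0.6013, 0.0974, 0.0829]
orientation: [-180.0, 0.0, -87.5]
force: [0.0, 0.8, -0.2]
opening: 0.0009
gripper_force: 0.0
```

Request:
{"method": "apply_moves", "body": {"targets": [{"travel": [0,0,2],"roll": 0,"jaw": 0},{"travel": [0,0,2],"roll": 0,"jaw": 0},{"travel": [0,0,0],"roll": 0,"jaw": 0}]}}

```text
clock: 9.55
tool_pos: [0.6009, 0.0974, 0.0785]
orientation: [-180.0, 0.0, -87.5]
force: [-0.0, 0.1, 1.3]
opening: 0.0011
gripper_force: 0.0
```

Request:
{"method": "apply_moves", "body": {"targets": [{"travel": [0,0,1],"roll": 0,"jaw": 0},{"travel": [0,0,1],"roll": 0,"jaw": 0},{"travel": [0,0,0],"roll": 0,"jaw": 0}]}}

```text
clock: 9.85
tool_pos: [0.6008, 0.0975, 0.0763]
orientation: [180.0, -0.0, -87.5]
force: [-0.2, 0.9, -0.1]
opening: 0.0002
gripper_force: 0.0
```

Request:
{"method": "apply_moves", "body": {"targets": [{"travel": [0,0,1],"roll": 0,"jaw": 0},{"travel": [0,0,1],"roll": 0,"jaw": 0},{"travel": [0,0,0],"roll": 0,"jaw": 0}]}}

```text
clock: 10.15
tool_pos: [0.601, 0.0976, 0.0744]
orientation: [180.0, 0.0, -87.4]
force: [0.2, -0.2, -0.2]
opening: 0.0004
gripper_force: 0.3
```

Request:
{"method": "apply_moves", "body": {"targets": [{"travel": [0,0,1],"roll": 0,"jaw": 0},{"travel": [0,0,1],"roll": 0,"jaw": 0},{"travel": [0,0,0],"roll": 0,"jaw": 0}]}}

```text
clock: 10.45
tool_pos: [0.601, 0.0977, 0.0724]
orientation: [-180.0, 0.0, -87.4]
force: [0.2, 0.7, 1.1]
opening: 0.0006
gripper_force: 0.6
```

Request:
{"method": "apply_moves", "body": {"targets": [{"travel": [0,0,1],"roll": 0,"jaw": 0},{"travel": [0,0,0.5],"roll": 0,"jaw": 0},{"travel": [0,0,0],"roll": 0,"jaw": 0}]}}

```text
clock: 10.75
tool_pos: [0.601, 0.0976, 0.0709]
orientation: [-180.0, 0.0, -87.4]
force: [-0.7, 1.5, 0.8]
opening: 0.0002
gripper_force: 0.7
```

Request:
{"method": "apply_moves", "body": {"targets": [{"travel": [0,0,1],"roll": 0,"jaw": 0},{"travel": [0,0,0],"roll": 0,"jaw": 0}]}}

```text
clock: 10.95
tool_pos: [0.6009, 0.0976, 0.0698]
orientation: [180.0, 0.0, -87.5]
force: [0.3, 1.1, 1.6]
opening: 0.0006
gripper_force: 0.7
```

Request:
{"method": "apply_moves", "body": {"targets": [{"travel": [0,0,1],"roll": 0,"jaw": 0},{"travel": [0,0,0],"roll": 0,"jaw": 0}]}}

```text
clock: 11.15
tool_pos: [0.601, 0.0976, 0.0695]
orientation: [-180.0, -0.0, -87.4]
force: [-0.8, 0.8, 5.7]
opening: 0.0003
gripper_force: 3.0
```

Request:
{"method": "apply_moves", "body": {"targets": [{"travel": [0,0,0.7],"roll": 0,"jaw": 0},{"travel": [0,0,0],"roll": 0,"jaw": 0}]}}

```text
clock: 11.35
tool_pos: [0.6011, 0.0976, 0.0694]
orientation: [-180.0, -0.0, -87.4]
force: [-4.1, 2.0, 10.3]
opening: 0.0003
gripper_force: 5.4
```

Request:
{"method": "apply_moves", "body": {"targets": [{"travel": [0,0,0],"roll": 0,"jaw": 0},{"travel": [0,0,-2],"roll": 0,"jaw": 0},{"travel": [0,0,-2],"roll": 0,"jaw": 0},{"travel": [0,0,-3],"roll": 0,"jaw": 0},{"travel": [0,0,-10],"roll": 0,"jaw": 0},{"travel": [0,0,-20],"roll": 0,"jaw": 0},{"travel": [41,0,0],"roll": 0,"jaw": 0},{"travel": [41,0,0],"roll": 0,"jaw": 0},{"travel": [41,0,0],"roll": 0,"jaw": 0},{"travel": [41,0,0],"roll": 0,"jaw": 0}]}}

```text
clock: 12.35
tool_pos: [0.6082, -0.0676, 0.1059]
orientation: [-180.0, 0.0, -87.4]
force: [0.8, -0.3, -0.4]
opening: 0.0004
gripper_force: 0.0
```

Request:
{"method": "apply_moves", "body": {"targets": [{"travel": [41,0,0],"roll": 0,"jaw": 0},{"travel": [41,0,0],"roll": 0,"jaw": 0},{"travel": [0,0,15],"roll": 0,"jaw": 0},{"travel": [0,0,10],"roll": 0,"jaw": 0},{"travel": [0,0,0],"roll": 0,"jaw": 0},{"travel": [0,0,0],"roll": 0,"jaw": 0}]}}

```text
clock: 12.95
tool_pos: [0.6119, -0.1474, 0.0803]
orientation: [180.0, -0.0, -87.4]
force: [0.1, 0.2, -0.3]
opening: 0.0005
gripper_force: 0.0
```

Run:
```python
from st import *
st()
a=snap('top','t3.png'); b=snap('scene','s4.png')
A=cv2.resize(a[155:215,205:330,::-1],(700,336),interpolation=cv2.INTER_CUBIC)
B=cv2.resize(b[160:222,180:320,::-1],(600,264),interpolation=cv2.INTER_CUBIC)
C=np.zeros((600,700,3),np.uint8);C[:336]=A;C[336:,:600]=B
cv2.imwrite('pics/c3.png',C)
```

```text
12.95 [ 611.9 -147.4   80.3] [ 1.7996e+02 -1.0000e-02 -8.7380e+01] F [ 0.1   0.21 -0.34] op 0.5
```

View pics/c3.png

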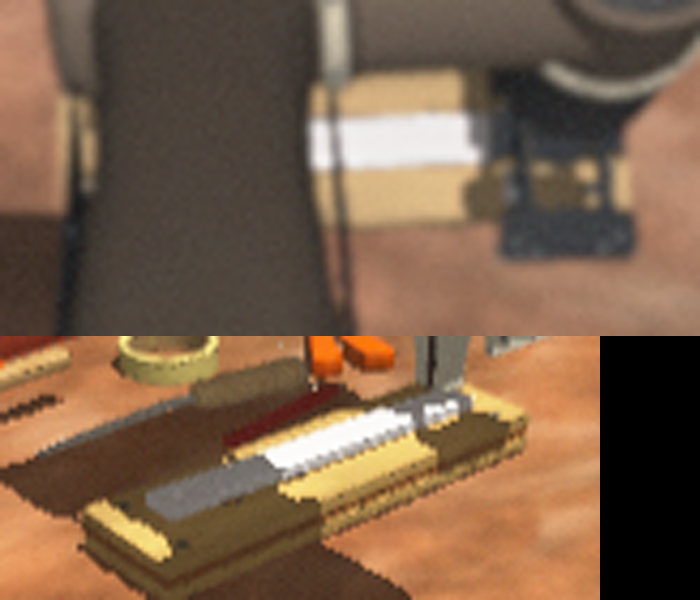

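Request:
{"method": "apply_moves", "body": {"targets": [{"travel": [0,0,2],"roll": 0,"jaw": 0},{"travel": [0,0,2],"roll": 0,"jaw": 0},{"travel": [0,0,2],"roll": 0,"jaw": 0},{"travel": [0,0,2],"roll": 0,"jaw": 0},{"travel": [0,0,0],"roll": 0,"jaw": 0}]}}

```text
clock: 13.55
tool_pos: [0.6116, -0.1482, 0.0718]
orientation: [180.0, 0.0, -87.5]
force: [0.3, 0.5, -0.2]
opening: 0.001
gripper_force: 0.0
```

Request:
{"method": "apply_moves", "body": {"targets": [{"travel": [0,0,1],"roll": 0,"jaw": 0},{"travel": [0,0,1],"roll": 0,"jaw": 0},{"travel": [0,0,0],"roll": 0,"jaw": 0}]}}

```text
clock: 13.85
tool_pos: [0.6118, -0.1482, 0.0701]
orientation: [180.0, 0.0, -87.5]
force: [-0.8, -0.6, -0.3]
opening: 0.0004
gripper_force: 0.0
```

Request:
{"method": "apply_moves", "body": {"targets": [{"travel": [0,0,1],"roll": 0,"jaw": 0},{"travel": [0,0,0],"roll": 0,"jaw": 0}]}}

```text
clock: 14.05
tool_pos: [0.6119, -0.1482, 0.0692]
orientation: [-180.0, -0.0, -87.4]
force: [0.9, -0.5, -0.1]
opening: 0.0008
gripper_force: 0.0
```

Request:
{"method": "apply_moves", "body": {"targets": [{"travel": [0,0,0.8],"roll": 0,"jaw": 0},{"travel": [0,0,0],"roll": 0,"jaw": 0}]}}

```text
clock: 14.25
tool_pos: [0.612, -0.1482, 0.069]
orientation: [-180.0, -0.0, -87.4]
force: [-1.4, 0.5, 4.4]
opening: 0.0007
gripper_force: 2.1
```

Request:
{"method": "apply_moves", "body": {"targets": [{"travel": [0,0,0.8],"roll": 0,"jaw": 0},{"travel": [0,0,0],"roll": 0,"jaw": 0}]}}

```text
clock: 14.45
tool_pos: [0.612, -0.1482, 0.0689]
orientation: [-180.0, -0.0, -87.4]
force: [-3.3, 0.9, 10.4]
opening: 0.0005
gripper_force: 5.0
```

Request:
{"method": "apply_moves", "body": {"targets": [{"travel": [0,0,0],"roll": 0,"jaw": 0},{"travel": [0,0,-2],"roll": 0,"jaw": 0},{"travel": [0,0,-10],"roll": 0,"jaw": 0},{"travel": [0,0,-8],"roll": 0,"jaw": 0},{"travel": [-38.5,0,0],"roll": 0,"jaw": 0},{"travel": [-38.5,0,0],"roll": 0,"jaw": 0},{"travel": [-38.5,0,0],"roll": 0,"jaw": 0},{"travel": [-38.5,0,0],"roll": 0,"jaw": 0},{"travel": [0,0,8],"roll": 0,"jaw": 0},{"travel": [0,0,0],"roll": 0,"jaw": 0}]}}

```text
clock: 15.45
tool_pos: [0.6046, 0.0066, 0.0794]
orientation: [180.0, -0.0, -87.3]
force: [-0.5, -1.2, 0.1]
opening: 0.0005
gripper_force: 0.0
```

Request:
{"method": "apply_moves", "body": {"targets": [{"travel": [0,0,2],"roll": 0,"jaw": 0},{"travel": [0,0,2],"roll": 0,"jaw": 0},{"travel": [0,0,0],"roll": 0,"jaw": 0}]}}

```text
clock: 15.75
tool_pos: [0.6049, 0.0047, 0.0755]
orientation: [180.0, -0.0, -87.5]
force: [0.3, 0.2, 0.3]
opening: 0.0005
gripper_force: 0.0
```

Request:
{"method": "apply_moves", "body": {"targets": [{"travel": [0,0,1.5],"roll": 0,"jaw": 0},{"travel": [0,0,0],"roll": 0,"jaw": 0}]}}

```text
clock: 15.95
tool_pos: [0.605, 0.0052, 0.074]
orientation: [180.0, -0.0, -87.5]
force: [-0.3, -0.6, 0.5]
opening: 0.0007
gripper_force: 0.0
```

Request:
{"method": "apply_moves", "body": {"targets": [{"travel": [0,0,1],"roll": 0,"jaw": 0},{"travel": [0,0,0],"roll": 0,"jaw": 0}]}}

```text
clock: 16.15
tool_pos: [0.605, 0.0056, 0.0731]
orientation: [180.0, -0.0, -87.5]
force: [0.3, -0.0, 0.4]
opening: 0.0007
gripper_force: 0.0
```

Request:
{"method": "apply_moves", "body": {"targets": [{"travel": [0,0,1],"roll": 0,"jaw": 0},{"travel": [0,0,0],"roll": 0,"jaw": 0}]}}

```text
clock: 16.35
tool_pos: [0.6053, 0.0057, 0.0727]
orientation: [-180.0, -0.0, -87.4]
force: [-1.0, -0.1, 4.0]
opening: 0.0001
gripper_force: 2.1
```

Request:
{"method": "apply_moves", "body": {"targets": [{"travel": [0,0,1],"roll": 0,"jaw": 0},{"travel": [0,0,0],"roll": 0,"jaw": 0}]}}

```text
clock: 16.55
tool_pos: [0.6053, 0.0057, 0.0722]
orientation: [-180.0, -0.0, -87.4]
force: [-2.8, 0.3, 9.3]
opening: 0.0005
gripper_force: 4.3
```

Request:
{"method": "apply_moves", "body": {"targets": [{"travel": [0,0,0.7],"roll": 0,"jaw": 0},{"travel": [0,0,0],"roll": 0,"jaw": 0}]}}

```text
clock: 16.75
tool_pos: [0.6053, 0.0057, 0.0717]
orientation: [-179.9, -0.0, -87.4]
force: [-3.4, 0.2, 11.0]
opening: 0.0007
gripper_force: 5.3
```

Request:
{"method": "apply_moves", "body": {"targets": [{"travel": [0,0,0.7],"roll": 0,"jaw": 0},{"travel": [0,0,0],"roll": 0,"jaw": 0}]}}

```text
clock: 16.95
tool_pos: [0.6053, 0.0058, 0.0711]
orientation: [-179.9, -0.0, -87.4]
force: [-3.6, 0.1, 11.5]
opening: 0.0004
gripper_force: 5.6
```

Request:
{"method": "apply_moves", "body": {"targets": [{"travel": [0,0,0.7],"roll": 0,"jaw": 0},{"travel": [0,0,0],"roll": 0,"jaw": 0}]}}

```text
clock: 17.15
tool_pos: [0.6053, 0.0057, 0.0704]
orientation: [-179.9, -0.0, -87.4]
force: [-4.5, -0.6, 11.7]
opening: 0.0004
gripper_force: 5.7
```

Request:
{"method": "apply_moves", "body": {"targets": [{"travel": [0,0,0.7],"roll": 0,"jaw": 0},{"travel": [0,0,0],"roll": 0,"jaw": 0}]}}

```text
clock: 17.35
tool_pos: [0.6053, 0.0057, 0.0697]
orientation: [-179.9, -0.0, -87.4]
force: [-4.6, -1.0, 11.3]
opening: 0.0001
gripper_force: 5.7
```

The dog is sliding at about 11.5 N; continue until the bar lands.

Request:
{"method": "apply_moves", "body": {"targets": [{"travel": [0,0,0.6],"roll": 0,"jaw": 0},{"travel": [0,0,0],"roll": 0,"jaw": 0}]}}

```text
clock: 17.55
tool_pos: [0.6052, 0.0057, 0.0691]
orientation: [-179.9, -0.0, -87.4]
force: [-4.0, -0.0, 12.2]
opening: 0.0004
gripper_force: 5.8
```

Request:
{"method": "apply_moves", "body": {"targets": [{"travel": [0,0,0.6],"roll": 0,"jaw": 0},{"travel": [0,0,0],"roll": 0,"jaw": 0}]}}

```text
clock: 17.75
tool_pos: [0.6053, 0.0058, 0.0686]
orientation: [-179.9, -0.0, -87.4]
force: [-4.5, 0.5, 12.2]
opening: 0.0007
gripper_force: 5.9
```

Request:
{"method": "apply_moves", "body": {"targets": [{"travel": [0,0,0.5],"roll": 0,"jaw": 0},{"travel": [0,0,0],"roll": 0,"jaw": 0}]}}

```text
clock: 17.95
tool_pos: [0.6052, 0.0058, 0.0683]
orientation: [-179.9, -0.0, -87.4]
force: [-5.3, 1.0, 13.9]
opening: 0.0003
gripper_force: 6.9
```

Request:
{"method": "apply_moves", "body": {"targets": [{"travel": [0,0,0.5],"roll": 0,"jaw": 0},{"travel": [0,0,0],"roll": 0,"jaw": 0}]}}

```text
clock: 18.15
tool_pos: [0.6053, 0.0058, 0.0682]
orientation: [-179.9, -0.0, -87.4]
force: [-7.0, 0.8, 17.7]
opening: 0.0005
gripper_force: 8.9
```

Request:
{"method": "apply_moves", "body": {"targets": [{"travel": [0,0,0.5],"roll": 0,"jaw": 0},{"travel": [0,0,0],"roll": 0,"jaw": 0}]}}

```text
clock: 18.35
tool_pos: [0.6052, 0.0058, 0.0682]
orientation: [-179.9, -0.0, -87.4]
force: [-8.1, 1.1, 22.5]
opening: 0.0004
gripper_force: 10.8
```

Request:
{"method": "apply_moves", "body": {"targets": [{"travel": [0,0,-1.5],"roll": 0,"jaw": 0},{"travel": [0,0,-1.5],"roll": 0,"jaw": 0},{"travel": [0,0,-5],"roll": 0,"jaw": 0},{"travel": [0,0,-12],"roll": 0,"jaw": 0},{"travel": [-46,0,0],"roll": 0,"jaw": 0},{"travel": [-46,0,0],"roll": 0,"jaw": 0},{"travel": [0,0,6],"roll": 0,"jaw": 0},{"travel": [0,0,5],"roll": 0,"jaw": 0},{"travel": [0,0,0],"roll": 0,"jaw": 0},{"travel": [0,0,0],"roll": 0,"jaw": 0}]}}

```text
clock: 19.35
tool_pos: [0.6009, 0.0967, 0.0747]
orientation: [180.0, -0.0, -87.5]
force: [-1.1, 0.3, 0.2]
opening: 0.0004
gripper_force: 0.0
```

Request:
{"method": "apply_moves", "body": {"targets": [{"travel": [0,0,1.5],"roll": 0,"jaw": 0},{"travel": [0,0,1],"roll": 0,"jaw": 0},{"travel": [0,0,0],"roll": 0,"jaw": 0}]}}

```text
clock: 19.65
tool_pos: [0.6009, 0.0971, 0.0721]
orientation: [180.0, -0.0, -87.5]
force: [-0.9, -0.5, 0.8]
opening: 0.0005
gripper_force: 0.0
```

Request:
{"method": "apply_moves", "body": {"targets": [{"travel": [0,0,1],"roll": 0,"jaw": 0},{"travel": [0,0,1],"roll": 0,"jaw": 0},{"travel": [0,0,0],"roll": 0,"jaw": 0}]}}

```text
clock: 19.95
tool_pos: [0.6009, 0.0975, 0.07]
orientation: [180.0, -0.0, -87.5]
force: [-0.3, 0.7, 0.3]
opening: 0.0003
gripper_force: 0.0
```

Request:
{"method": "apply_moves", "body": {"targets": [{"travel": [0,0,1],"roll": 0,"jaw": 0},{"travel": [0,0,0],"roll": 0,"jaw": 0}]}}

```text
clock: 20.15
tool_pos: [0.6008, 0.0976, 0.069]
orientation: [180.0, -0.0, -87.4]
force: [0.7, -0.7, 0.4]
opening: 0.0007
gripper_force: 0.0
```

Request:
{"method": "apply_moves", "body": {"targets": [{"travel": [0,0,1],"roll": 0,"jaw": 0},{"travel": [0,0,0],"roll": 0,"jaw": 0}]}}

```text
clock: 20.35
tool_pos: [0.6011, 0.0977, 0.0684]
orientation: [-180.0, 0.0, -87.4]
force: [-0.7, -0.0, 1.8]
opening: 0.0005
gripper_force: 1.0
```

Request:
{"method": "apply_moves", "body": {"targets": [{"travel": [0,0,1],"roll": 0,"jaw": 0},{"travel": [0,0,0],"roll": 0,"jaw": 0}]}}

```text
clock: 20.55
tool_pos: [0.6011, 0.0976, 0.0683]
orientation: [-180.0, -0.0, -87.4]
force: [-3.4, -0.1, 10.1]
opening: 0.0007
gripper_force: 5.1
```

Request:
{"method": "apply_moves", "body": {"targets": [{"travel": [0,0,0.5],"roll": 0,"jaw": 0},{"travel": [0,0,0],"roll": 0,"jaw": 0},{"travel": [0,0,0],"roll": 0,"jaw": 0}]}}

```text
clock: 20.85
tool_pos: [0.6011, 0.0977, 0.0683]
orientation: [-179.9, 0.0, -87.4]
force: [-4.7, -0.5, 13.5]
opening: 0.0002
gripper_force: 6.9
```

Run:
```python
from st import *
st()
b=snap('scene','s5.png');o=cv2.imread('pics/s3.png')
C=np.vstack([cv2.resize(x[160:222,180:320],(660,292),interpolation=cv2.INTER_CUBIC) for x in (b[:,:,::-1],o)])
cv2.imwrite('pics/c5.png',C)
```

```text
20.85 [601.1  97.7  68.3] [-179.94    0.    -87.42] F [-4.73 -0.47 13.54] op 0.2
```

View pics/c5.png

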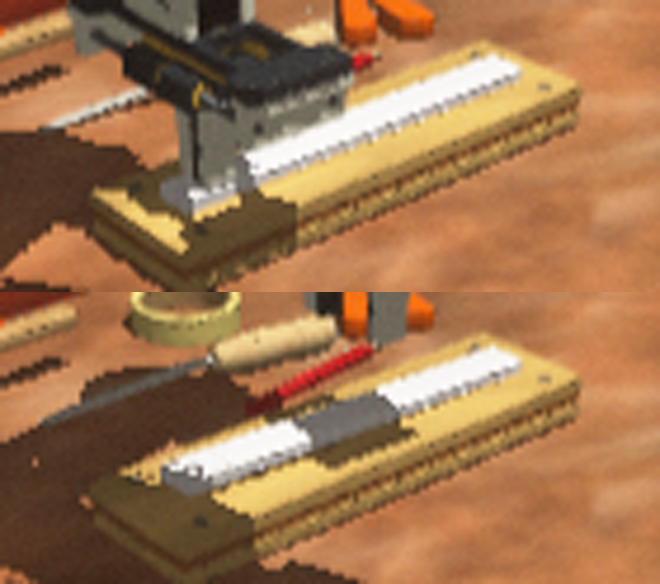

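Request:
{"method": "apply_moves", "body": {"targets": [{"travel": [0,0,-1.5],"roll": 0,"jaw": 0},{"travel": [0,0,-3],"roll": 0,"jaw": 0},{"travel": [0,0,-15],"roll": 0,"jaw": 0},{"travel": [41,0,0],"roll": 0,"jaw": 0},{"travel": [41,0,0],"roll": 0,"jaw": 0},{"travel": [41,0,0],"roll": 0,"jaw": 0},{"travel": [41,0,0],"roll": 0,"jaw": 0},{"travel": [41,0,0],"roll": 0,"jaw": 0},{"travel": [41,0,5],"roll": 0,"jaw": 0},{"travel": [0,0,4],"roll": 0,"jaw": 0}]}}

```text
clock: 21.9
tool_pos: [0.6114, -0.1524, 0.0766]
orientation: [180.0, -0.0, -87.7]
force: [-0.4, -1.2, -1.1]
opening: 0.0004
gripper_force: 0.0
```

Request:
{"method": "apply_moves", "body": {"targets": [{"travel": [0,0,2],"roll": 0,"jaw": 0},{"travel": [0,0,2],"roll": 0,"jaw": 0},{"travel": [0,0,1],"roll": 0,"jaw": 0},{"travel": [0,0,0],"roll": 0,"jaw": 0}]}}

```text
clock: 22.3
tool_pos: [0.6121, -0.1471, 0.0722]
orientation: [-180.0, 0.0, -87.4]
force: [-0.4, -1.0, 0.4]
opening: 0.0004
gripper_force: 0.0
```

Request:
{"method": "apply_moves", "body": {"targets": [{"travel": [0,0,1],"roll": 0,"jaw": 0},{"travel": [0,0,1],"roll": 0,"jaw": 0},{"travel": [0,0,0],"roll": 0,"jaw": 0}]}}

```text
clock: 22.6
tool_pos: [0.6119, -0.1479, 0.0701]
orientation: [180.0, 0.0, -87.4]
force: [0.5, 0.0, -0.1]
opening: 0.0002
gripper_force: 0.0
```

Request:
{"method": "apply_moves", "body": {"targets": [{"travel": [0,0,1],"roll": 0,"jaw": 0},{"travel": [0,0,0],"roll": 0,"jaw": 0}]}}

```text
clock: 22.8
tool_pos: [0.6118, -0.1482, 0.0691]
orientation: [180.0, 0.0, -87.4]
force: [-0.3, -0.4, -0.4]
opening: 0.0005
gripper_force: 0.0
```

Request:
{"method": "apply_moves", "body": {"targets": [{"travel": [0,0,1],"roll": 0,"jaw": 0},{"travel": [0,0,0],"roll": 0,"jaw": 0}]}}

```text
clock: 23.0
tool_pos: [0.612, -0.1482, 0.0684]
orientation: [-180.0, -0.0, -87.4]
force: [0.1, -0.2, 2.5]
opening: 0.0003
gripper_force: 1.2
```

Request:
{"method": "apply_moves", "body": {"targets": [{"travel": [0,0,0.8],"roll": 0,"jaw": 0},{"travel": [0,0,0],"roll": 0,"jaw": 0}]}}

```text
clock: 23.2
tool_pos: [0.612, -0.1482, 0.0683]
orientation: [-180.0, -0.0, -87.4]
force: [-3.7, 0.5, 8.0]
opening: 0.0005
gripper_force: 4.2
```

Request:
{"method": "apply_moves", "body": {"targets": [{"travel": [0,0,0.6],"roll": 0,"jaw": 0},{"travel": [0,0,0],"roll": 0,"jaw": 0},{"travel": [0,0,0],"roll": 0,"jaw": 0}]}}

```text
clock: 23.5
tool_pos: [0.612, -0.1483, 0.0683]
orientation: [-180.0, -0.0, -87.4]
force: [-4.8, 2.7, 12.5]
opening: 0.0005
gripper_force: 6.3
```

Flat at both ends. Retract and verify the position before handing in.

Request:
{"method": "apply_moves", "body": {"targets": [{"travel": [0,0,-1.5],"roll": 0,"jaw": 0},{"travel": [0,0,-3],"roll": 0,"jaw": 0},{"travel": [0,0,-15],"roll": 0,"jaw": 0},{"travel": [0,0,-40],"roll": 0,"jaw": 0},{"travel": [0,0,-40],"roll": 0,"jaw": 0},{"travel": [20,30,0],"roll": 0,"jaw": 0},{"travel": [20,30,0],"roll": 0,"jaw": 0},{"travel": [20,30,0],"roll": 0,"jaw": 0},{"travel": [20,30,0],"roll": 0,"jaw": 0},{"travel": [0,0,0],"roll": 0,"jaw": 0}]}}

```text
clock: 24.5
tool_pos: [0.4921, -0.235, 0.1663]
orientation: [179.9, 0.0, -87.6]
force: [1.8, 0.6, 0.7]
opening: 0.0005
gripper_force: 0.0
```

Run:
```python
from st import *
st()
a=snap('top','t6.png')
cv2.imwrite('pics/c6.png',cv2.resize(a[155:240,205:330,::-1],(750,510),interpolation=cv2.INTER_CUBIC))
```

```text
24.5 [ 492.1 -235.   166.3] [ 1.7994e+02  3.0000e-02 -8.7610e+01] F [1.82 0.6  0.67] op 0.5
```

View pics/c6.png

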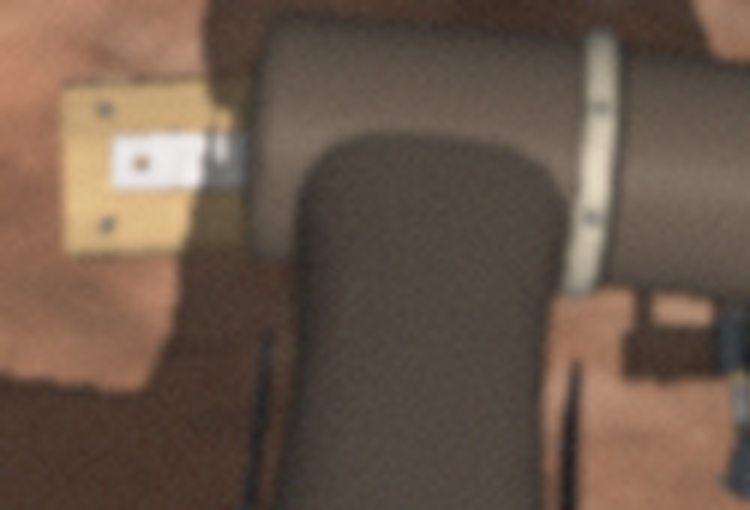

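The straightedge's hole end is at (112,162), about 2 mm from the row line, and it lies flat on the board.

```bash
python3 -c "
from plant import ctrl
print(ctrl.close_job())"
```

```text
the job is handed in; nothing more can be done
None
```

I pushed the proud dog (the second from the hole end) down level and handed the job in at about 24.5 s: both ends were pressed before and after with at most about 22.5 N, and the straightedge was left lying flat along the row, though the hand-in gave no verdict.

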